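# Feed a loose tenon from the spring-return feeder

## Robot

A 7-joint arm with a two-finger parallel gripper is mounted at the origin on the work surface. World frame = base frame: x ahead of the robot, y to its left, z up, the work surface at z = 0. Lengths are in m, angles in rad, forces in N, time in s.
With the tool pointing down it reaches from about 0.4 to 0.85 m from the base axis. Payload 10.4 kg.
Tool frame: the origin (TCP) lies on the centre line of the jaws, within the pads' length; the fingertips stand 8 mm ahead of it and the grasp point (between the pads) lies 11 mm behind it; z points along the fingers, y is the direction in which the jaws open and shut (so a half turn about z gives the same grasp; the last joint's range is limited). The gripper opens to 85 mm and grips with 20 to 120 N. Pads are 22 mm wide; open, the fingers measure 114 mm over their backs; the gripper's body (76 mm by 85 mm) begins 54 mm behind the grasp point. The pads swing forward as they close: fully open they stand 13 mm farther back than shut.
Start: joints at [-0.023, 0.332, -0.065, 1.46, 0.022, 1.35, -0.088], TCP at [0.625, 0, 0.239] pointing down, gripper open.
Joint ranges: [-2.6, 2.6], [-0.5, 2.12], [-1.47, 1.34], [0.16, 2.42], [-1.27, 4.41], [0.06, 2.06], [-2.6, 2.6]. Speed limits (rad/s): [2.22, 2.22, 2.79, 2.79, 3.14, 3.14, 3.14].

## Interface

Orientations are given as a unit quaternion [x, y, z, w].
In Python, from workcell import manip gives the robot as it stands.
- The arm moves only by the tool arm_command, never from a script. Its argument "targets" is text: rows parted by semicolons, each of 6 numbers parted by spaces: the shift along the tool's x, y, z in mm, then the turn, a rotation vector about the tool's x, y, z in rad. A call has 1 to 5 rows; each row shifts and turns the commanded pose from where the row before left it, along the tool's axes as they then stand; what a row does not reach is not made up. A row lasts 1/8 s, in which the tool goes at most 62.5 mm and 10.7 degrees, less where a joint would pass 70% of its speed; a pose out of reach is approached as far as the arm can. A call is refused whole if a number of a shift passes 62.5 or a number of a turn 0.188, either way. A call with a gripper value outside its range is refused whole. "grip" is the finger opening in mm, from 0 to 85.4, set as the call begins (left out, the last holds). The fingers move at their own pace and stop on an object; "squeeze" is the grip in N (left out, the last holds). Time passes only in rows, so rows that do not move let the fingers close. It gives the time, the measured TCP pose, the force and the opening at its end, in the units of the state.
- manip.get_obs(): the state, without advancing time (a new reading comes with each control period).
- manip.camera(name): name is "scene" or "side" or "wrist"; returns a dict with "frame" (384x512x3 uint8, red, green, blue), "vertical_fov" (degrees; the focal length in pixels is half the picture's height over the tangent of half this angle, whatever the lens; pixels are square), "cx", "cy" (the principal point, pixels), "distortion" ([k1, k2, p1, p2, k3] as OpenCV has them; the pictures are not rectified), "rvec" (rotation vector, rad) and "tvec" (3), from world to camera coordinates, as OpenCV has them. Camera axes: x right, y down, z forward; pixel columns grow to the right and rows downward; lengths in m; the calibration is good to about 2 mm. A picture is of the moment at which its call begins. There is no depth.
- manip.hand_in(): hands the job in, once; it reports no verdict.
Trained networks look in a picture, given as the dict that the camera call returned (one of the last four; its "shot" number tells which), for a name from the list of things; names that differ only in an ending like _2 or _b are one class to them, and where a whole thing is asked for, a point or a joint stands for the part that bears it (a point fixed in the world has none). Each returns a list of dicts, best first, with "p" (0 to 1); they miss things now and then, are a little off and sometimes report something else, mostly with a low value. They report only what shows in the picture. A call takes as long as a camera call.
- manip.search_frame(picture, name): "xyz" ([x, y, z] in m, in the coordinates of the camera as it stood for that picture, good to about 4 mm: the middle of the surface that is visible of it).
The state is a dict: "clock": time; "joint_pos": joint angles; "joint_velocities": joint speeds; "tau": joint torques, N m; "position": TCP position; "ee_rot": TCP orientation; "ft_force": force on the tool from outside, world axes, zero at the start; "torque": the same for the moment, N m; "grip_width": opening from 0.0 (shut) to 1.0 (fully open).
Only numpy, scipy, OpenCV 4.12 (cv2) and the standard library are available. Lean on these libraries where they do the work, as an engineer would, in place of code of your own. Each camera call takes 0.05 s, during which the arm holds its last target.

## Task

Get one flat rectangular joining tenon out of the tenon feeder (the one with the square-cornered magazine): push its slide by the wooden grip all the way to its stop, then let go of it there, clear of the feeder, so that the slide snaps back home by itself. The tenon must end up lying in that feeder's tray; do not work the slide of the other feeder, the one with the round magazine.

Things in the scene. Friction and masses are not known exactly. Their poses are not given: they have to be found in the camera images.
- tenon_feeder: Fixed plywood feeder with a rectangular box magazine (46 x 66 mm, 80 high, open top). Origin on the bench below the magazine's centre, z up, +x = the way the slide is pushed. In its frame, mm: block x -197 to 42, 66 wide, 30 high, side rails to 46 high; open tray x 42 to 127, y -43 to 43, floor 5 high, walls 28 high. The slide pushes the lowest tenon off the block's end into the tray.
- tenon_pusher (a joint): Its slide's travel, m: 0 home, 0.065 at the hard stop, along feeder +x. Spring 3 N at home to 8 N at the stop, damping 20 N per m/s; let go, it returns in under 1 s. The slide (top at z 41 mm) carries an upright dark wooden block grip, 20 mm long (x), 44 wide (y), from z 41 to 81, centred at feeder x = -142 mm when home (add the travel), y = 0.
- tenon_mid (a point): Centre of the lowest tenon of the stack, a pale wooden slip 30 mm (feeder x) by 50 mm (feeder y) by 12 mm thick. At the start it lies in the bottom of the magazine, its centre 36 mm above the bench.
- plug_pusher (a joint): Travel, m, of the other feeder's slide, not to be worked: 0 home, 0.065 at its stop. That feeder is narrower, with a round metal tube magazine, round plugs and a round knob, otherwise alike. The two stand side by side, 0.28 to 0.49 m apart; which is left or right varies.

How it is judged:
On the way, in this order (a step that is already met when the one before it is completed fails the run):
1. the tenon feeder's slide is pushed to its stop (within 7 mm) (value of joint tenon_pusher above 0.058 m), for 0.1 s.
2. the slide is let go near its stop: nothing of the robot touches the feeder while the slide is still more than 25 mm from home (value of joint tenon_pusher above 0.025 m and contact force between each of the fingers, the arm and tenon_feeder below 0.1 N).
At the end, for the whole second after the job is handed in: The slide of the tenon feeder is back home (within 6 mm) and the tenon lies in the feeder's tray: its centre within the tray's outline and less than 32 mm above the bench (value of joint tenon_pusher below 0.006 m and x of tenon_mid in the frame of tenon_feeder between 0.042 and 0.127 m and y of tenon_mid in the frame of tenon_feeder between -0.043 and 0.043 m and z of tenon_mid in the frame of tenon_feeder below 0.032 m); the robot touches nothing.
It fails at once if the other feeder's slide is moved more than 15 mm (value of joint plug_pusher above 0.015 m).
It also fails if it takes over 32 s, if anything falls off the work surface, if the arm or the gripper's body presses on something with over 40 N, if the wrist force passes 120 N, or if a joint passes its speed limit or range.

## Working session

There is one attempt and no reset: what is moved stays moved. The work goes in short steps, Python scripts to look and compute and a tool call to move; the robot and the scene stay as the last step left them, time stands still between calls to the robot, and variables do not carry over. Pictures are saved under pics/ and viewed, and the job is handed in when it is done.

Besides the shell and the picture viewer there is one more tool, called after ">>>" in YAML: its name, and indented under it one key for each argument. arm_command: Moves the arm, as the interface text tells. Its arguments: {"type":"object","properties":{"targets":{"type":"string"},"grip":{"type":"number"},"squeeze":{"type":"number"}},"required":["targets"]}

```bash
mkdir -p pics; cat > h.py <<'E'
import numpy as np, cv2
from workcell import manip
def shot(n,fn):
    c=manip.camera(n); cv2.imwrite('pics/'+fn,c['frame'][:,:,::-1]); return c
def K(c):
    h=c['frame'].shape[0]; f=h/2/np.tan(np.radians(c['vertical_fov'])/2)
    return np.array([[f,0,c['cx']],[0,f,c['cy']],[0,0,1]])
def w(c,p):
    R=cv2.Rodrigues(np.array(c['rvec'],float))[0]; return R.T@(np.array(p)-np.array(c['tvec']).ravel())
def ray(c,uv):
    R=cv2.Rodrigues(np.array(c['rvec'],float))[0]
    q=cv2.undistortPoints(np.array([[uv]],float),K(c),np.array(c['distortion'],float))[0,0]
    return -R.T@np.array(c['tvec']).ravel(), R.T@np.array([q[0],q[1],1])
def atz(c,uv,z):
    o,d=ray(c,uv); return o+d*(z-o[2])/d[2]
def proj(c,P):
    return cv2.projectPoints(np.array(P,float).reshape(-1,3),np.array(c['rvec'],float),np.array(c['tvec'],float),K(c),np.array(c['distortion'],float))[0][:,0]
E
python3 - <<'E'
from h import *
np.set_printoptions(precision=4,suppress=True)
for n in ['scene','side','wrist']:
    c=shot(n,n+'1.png')
    for t in ['tenon_feeder','tenon_pusher','tenon_mid','plug_pusher']:
        print(n,t,[(w(c,r['xyz']),round(r['p'],2)) for r in manip.search_frame(c,t)[:2]])
o=manip.get_obs();print(o)
E
```

```text
scene tenon_feeder [(array([ 0.6576, -0.171 ,  0.0262]), 0.8)]
scene tenon_pusher [(array([ 0.502 , -0.1603,  0.0447]), 0.6)]
scene tenon_mid [(array([ 0.6459, -0.1698,  0.0359]), 0.57)]
scene plug_pusher [(array([0.5059, 0.1809, 0.0393]), 0.61)]
side tenon_feeder [(array([ 0.5699, -0.1785,  0.037 ]), 0.7)]
side tenon_pusher [(array([ 0.5252, -0.1637,  0.0433]), 0.79), (array([ 0.5701, -0.1808,  0.0356]), 0.38)]
side tenon_mid []
side plug_pusher [(array([0.495 , 0.1785, 0.0419]), 0.67)]
wrist tenon_feeder [(array([ 0.6161, -0.1583,  0.0274]), 0.79)]
wrist tenon_pusher [(array([ 0.5533, -0.1647,  0.0397]), 0.96)]
wrist tenon_mid []
wrist plug_pusher [(array([0.5134, 0.1807, 0.0361]), 0.69)]
{'clock': 0.75, 'joint_pos': array([-0.0226,  0.3322, -0.0647,  1.4601,  0.0216,  1.3499, -0.0885]), 'joint_velocities': array([-0.    , -0.0003, -0.002 ,  0.0001,  0.0009, -0.0013, -0.0001]), 'tau': array([ -0.0007, -62.5145,   0.0487, -39.181 ,   0.0164,   0.0016,
        -0.0001]), 'position': array([0.625 , 0.    , 0.2394]), 'ee_rot': array([0.7071, 0.7071, 0.    , 0.    ]), 'ft_force': array([ 0.1854, -0.1592,  0.0574]), 'torque': array([-0.0165, -0.0434,  0.0285]), 'grip_width': 1.0011515232710955}
```

View pics/scene1.png

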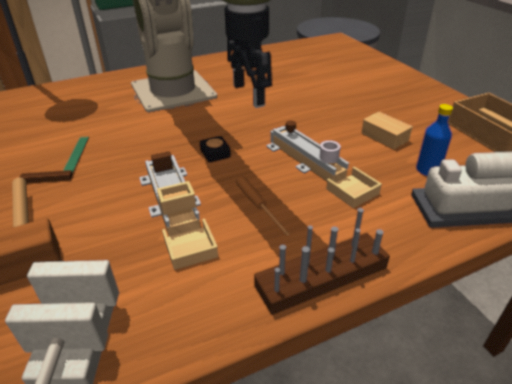

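View pics/side1.png

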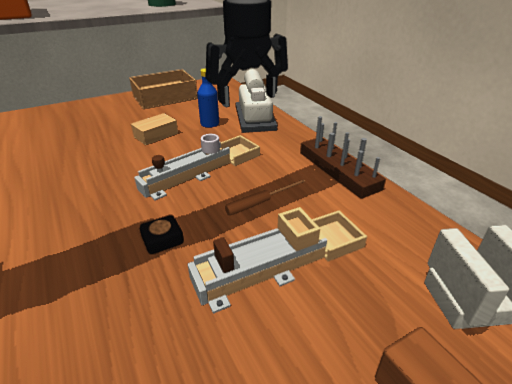

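View pics/wrist1.png

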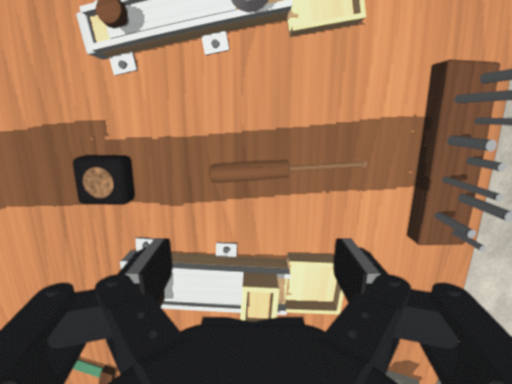

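The scene picture shows the tenon feeder at about (180,210), with its dark grip at (162,160). The side picture shows it at (260,255), grip at (224,253). Its +x points roughly along world +x. I'll zoom in to pick corners.

```bash
python3 - <<'E'
import cv2
a=cv2.imread('pics/scene1.png')[130:280,120:240]; cv2.imwrite('pics/sz.png',cv2.resize(a,None,fx=4,fy=4,interpolation=cv2.INTER_CUBIC))
a=cv2.imread('pics/side1.png')[195:315,180:375]; cv2.imwrite('pics/dz.png',cv2.resize(a,None,fx=4,fy=4,interpolation=cv2.INTER_CUBIC))
E
```

```text
(no output)
```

View pics/sz.png

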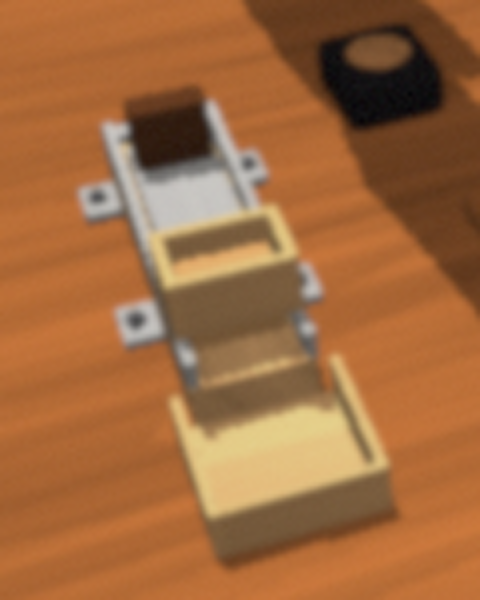

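View pics/dz.png

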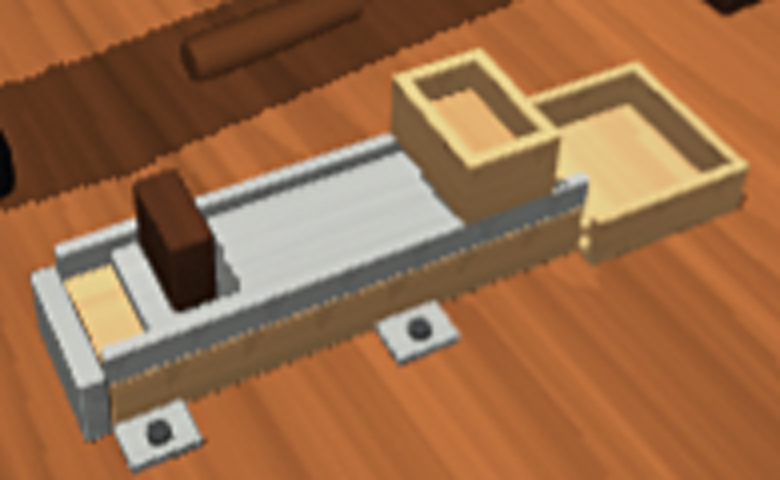

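```bash
cat > fit.py <<'E'
from h import *
from scipy.optimize import least_squares
np.set_printoptions(precision=4,suppress=True)
S=manip.camera('scene');D=manip.camera('side')
d=[((127,-43,28),(745,165)),((127,43,28),(638,66)),((-23,33,None),(395,75)),((23,33,None),(480,50)),((23,-33,None),(558,132)),((-23,-33,None),(472,165)),((-152,22,81),(135,185)),((-132,22,81),(178,170)),((-132,-22,81),(213,238)),((-152,-22,81),(172,250)),((-132,-22,41),(215,290))]
s=[((127,-43,28),(215,518)),((127,43,28),(388,465)),((23,-33,None),(165,285)),((23,33,None),(298,253)),((-23,33,None),(278,208)),((-23,-33,None),(150,238)),((-132,-22,81),(132,118)),((-132,22,81),(208,105)),((-152,-22,81),(127,100)),((-152,22,81),(200,88))]
def res(p,full=False):
    out=[]
    for c,L,off in((D,d,(180,195)),(S,s,(120,130))):
        P=np.array([(a,b,p[3]*1000 if z is None else z+p[4]*1000) for (a,b,z),_ in L])/1000
        ca,sa=np.cos(p[2]),np.sin(p[2])
        W=np.c_[p[0]+ca*P[:,0]-sa*P[:,1],p[1]+sa*P[:,0]+ca*P[:,1],P[:,2]]
        uv=np.array([q for _,q in L])/4+np.array(off)
        out.append(proj(c,W)-uv)
    return out if full else np.vstack(out).ravel()
r=least_squares(res,[.65,-.17,0,.08,0],loss='soft_l1')
print(r.x,np.degrees(r.x[2])); [print(x) for x in res(r.x,True)]
p=r.x;ca,sa=np.cos(p[2]),np.sin(p[2])
for q in[(-152,0),(-142,0),(-87,0)]:print(q,p[0]+ca*q[0]/1e3-sa*q[1]/1e3,p[1]+sa*q[0]/1e3)
E
python3 fit.py
```

```text
[ 0.6342 -0.1648 -0.0571  0.0782 -0.0041] -3.2732389303268956
[[ 0.5864  0.635 ]
 [-0.7315 -0.7724]
 [-0.7903 -0.0747]
 [-0.1745 -0.8406]
 [ 0.7733  0.3497]
 [-0.8555  0.2809]
 [-1.166  -1.0689]
 [-0.6172 -1.0284]
 [ 0.9681 -0.6639]
 [-0.6069  0.4897]
 [ 1.3713  3.5788]]
[[-1.2001  0.9975]
 [ 0.8816  1.3756]
 [ 0.5367  0.9514]
 [ 0.6285  0.8146]
 [-0.2783 -0.8824]
 [-0.3973 -0.8488]
 [-0.4906  0.4503]
 [ 0.1827 -0.539 ]
 [-0.9061  0.3474]
 [ 0.2303 -0.7689]]
(-152, 0) 0.48245844069581184 -0.15616732383064533
(-142, 0) 0.4924421266365816 -0.156738301094707
(-87, 0) 0.5473523993108156 -0.15987867604704617
```

The fit agrees to about 1 px. It puts the feeder origin at (0.634, -0.165) with yaw -3.3°, and the magazine top at about 80 mm as stated. Plan: shut the jaws, turn so tool x = -feeder x, come down behind the grip, push, then lift straight up.

>>> arm_command:
  targets: "0 0 0 0 0 -0.168; 0 0 0 0 0 -0.168; 0 0 0 0 0 -0.168; 0 0 0 0 0 -0.168; 0 0 0 0 0 -0.168"
  grip: 0
  squeeze: 40

```text
clock: 1.48
position: [0.625, 0.0, 0.2394]
ee_rot: [0.355, 0.935, 0.0, 0.0]
ft_force: [-0.4, 0.1, 0.2]
grip_width: -0.004
```

>>> arm_command:
  targets: "0 0 0 0 0 -0.168; 0 0 0 0 0 -0.168; 0 0 0 0 0 -0.168; 0 0 0 0 0 -0.168; 0 0 0 0 0 0"

```text
clock: 2.1
position: [0.625, -0.0001, 0.2393]
ee_rot: [0.03, 1.0, 0.0, 0.0]
ft_force: [-0.6, 0.4, 0.4]
grip_width: -0.001
```

>>> arm_command:
  targets: "35 -33 0 0 0 0; 35 -33 0 0 0 0; 35 -33 0 0 0 0; 35 -33 0 0 0 0; 36 -32 0 0 0 0"

```text
clock: 2.72
position: [0.4384, -0.1543, 0.2395]
ee_rot: [0.032, 0.999, 0.0, 0.0]
ft_force: [0.4, -1.1, 1.1]
grip_width: -0.001
```

>>> arm_command:
  targets: "0 0 30 0 0 0; 0 0 40 0 0 0; 0 0 10 0 0 0; 0 0 0 0 0 0; 0 0 0 0 0 0"

```text
clock: 3.35
position: [0.4406, -0.1535, 0.1608]
ee_rot: [0.03, 1.0, -0.0, 0.001]
ft_force: [-0.0, -0.0, -0.3]
grip_width: 0.001
```

```bash
python3 - <<'E'
from h import *
for n in['side','wrist']:
    c=shot(n,n+'2.png')
    print(n,[(w(c,r['xyz']).round(4),round(r['p'],2)) for r in manip.search_frame(c,'tenon_pusher')[:2]])
    p=[.634,-.165];ca,sa=np.cos(-.057),np.sin(-.057)
    im=c['frame'][:,:,::-1].copy()
    for q in [(-152,22,81),(-152,-22,81),(-132,22,81),(-132,-22,81),(127,-43,28),(-23,33,80),(-23,-33,80)]:
        q=np.array(q)/1e3
        uv=proj(c,[p[0]+ca*q[0]-sa*q[1],p[1]+sa*q[0]+ca*q[1],q[2]])[0]
        cv2.circle(im,tuple(int(round(v)) for v in uv),2,(0,255,0),1)
    cv2.imwrite(f'pics/{n}2m.png',im)
E
```

```text
side [(array([ 0.5293, -0.1615,  0.0431]), 0.89)]
wrist []
```

View pics/side2m.png

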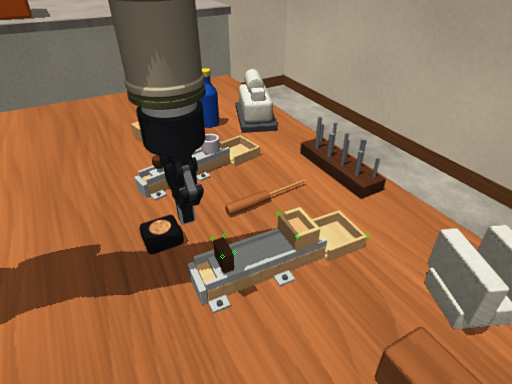

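View pics/wrist2m.png

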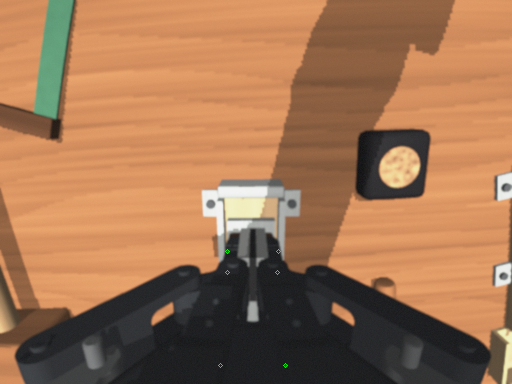

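The markers lie on the grip and magazine in the side view (grip at (224,250)). In the wrist view the fingers (252,245) are centred between the rails (217–285). I'll go forward a little and then down.

>>> arm_command:
  targets: "-14 0 0 0 0 0; 0 0 35 0 0 0; 0 0 40 0 0 0; 0 0 20 0 0 0; 0 0 0 0 0 0"

```text
clock: 4.18
position: [0.4534, -0.1538, 0.0631]
ee_rot: [0.029, 1.0, 0.0, -0.001]
ft_force: [0.1, -0.5, 0.9]
grip_width: 0.001
```

```bash
python3 - <<'E'
from h import *
for n in['side']:
    c=shot(n,n+'3.png'); a=c['frame'][180:320,160:380,::-1]; cv2.imwrite('pics/s3z.png',cv2.resize(a,None,fx=3.5,fy=3.5))
o=manip.get_obs();print(o['position'],o['ft_force'])
E
```

```text
[ 0.45415986 -0.15406182  0.06431805] [-0.42411378  0.63349645  0.32933196]
```

View pics/s3z.png

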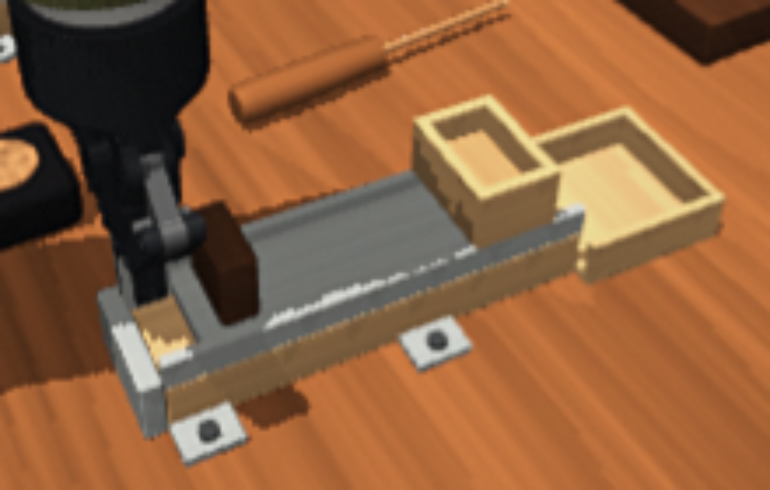

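Fingers stand right behind the grip (zoomed picture, (150,290) against the grip at (225,265)), clear of the end wall. Pushing now.

>>> arm_command:
  targets: "-12 0 0 0 0 0; -12 0 0 0 0 0; -12 0 0 0 0 0; -12 0 0 0 0 0; -12 0 0 0 0 0"

```text
clock: 4.85
position: [0.5137, -0.1578, 0.0647]
ee_rot: [0.03, 1.0, -0.0, -0.001]
ft_force: [-9.7, 0.1, 6.3]
grip_width: 0.001
```

>>> arm_command:
  targets: "-6 0 0 0 0 0; -5 0 0 0 0 0; -4 0 0 0 0 0; 0 0 0 0 0 0"

```text
clock: 5.35
position: [0.5287, -0.1587, 0.0647]
ee_rot: [0.029, 1.0, 0.0, -0.001]
ft_force: [-6.3, 0.8, 5.0]
grip_width: -0.001
```

>>> arm_command:
  targets: "-3 0 0 0 0 0; -3 0 0 0 0 0; 0 0 0 0 0 0"

```text
clock: 5.72
position: [0.5345, -0.159, 0.0647]
ee_rot: [0.029, 1.0, -0.0, -0.001]
ft_force: [-6.8, 0.8, 4.9]
grip_width: -0.002
```

```bash
python3 - <<'E'
from h import *
for n in['side']:
    c=shot(n,n+'4.png'); a=c['frame'][180:320,160:380,::-1]; cv2.imwrite('pics/s4z.png',cv2.resize(a,None,fx=3.5,fy=3.5))
o=manip.get_obs();print(o['position'],o['ft_force'])
E
```

```text
[ 0.53443195 -0.15901588  0.06466749] [-7.68364633  0.61942076  3.76658674]
```

View pics/s4z.png

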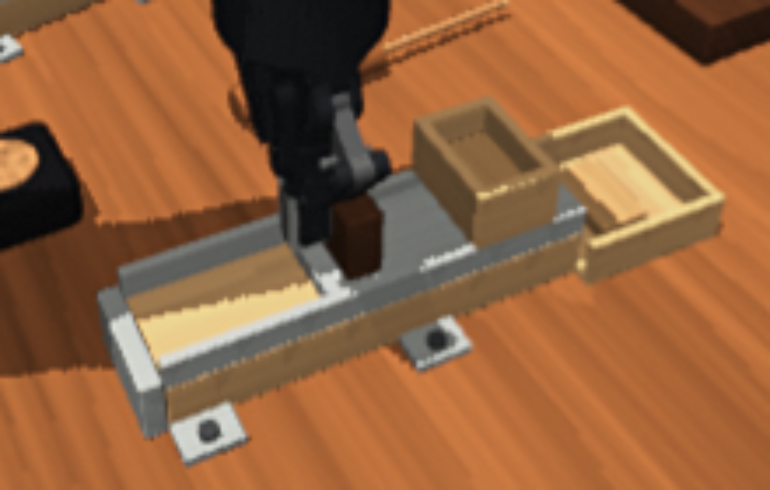

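The slide is nearly home against its stop, and the tenon seems already in the tray (610,185). I'll keep going until the force rises.

>>> arm_command:
  targets: "-2 0 0 0 0 0; -2 0 0 0 0 0; 0 0 0 0 0 0"

```text
clock: 6.15
position: [0.5353, -0.1592, 0.0641]
ee_rot: [0.03, 1.0, 0.0, -0.004]
ft_force: [-22.3, 2.8, 14.3]
grip_width: -0.0
```

At the stop: 22 N and no further motion. I'll hold briefly, then lift straight up fast.

>>> arm_command:
  targets: "0 0 0 0 0 0; 2 0 0 0 0 0; 0 0 -60 0 0 0; 0 0 -60 0 0 0; 0 0 -30 0 0 0"

```text
clock: 6.78
position: [0.5387, -0.1592, 0.2189]
ee_rot: [0.029, 1.0, -0.001, 0.003]
ft_force: [0.1, -0.2, -0.4]
grip_width: 0.001
```

>>> arm_command:
  targets: "0 0 0 0 0 0; 0 0 0 0 0 0; 0 0 0 0 0 0; 0 0 0 0 0 0; 0 0 0 0 0 0"

```text
clock: 7.4
position: [0.5364, -0.159, 0.2139]
ee_rot: [0.029, 1.0, 0.0, -0.0]
ft_force: [-0.2, 1.0, 1.0]
grip_width: 0.003
```

```bash
python3 - <<'E'
from h import *
np.set_printoptions(precision=4,suppress=True)
for n in['side','scene']:
    c=shot(n,n+'5.png'); a=c['frame'][180:320,160:380,::-1] if n=='side' else c['frame'][130:280,110:250,::-1]; cv2.imwrite(f'pics/{n}5z.png',cv2.resize(a,None,fx=3.5,fy=3.5))
    for t in ['tenon_pusher','tenon_mid','plug_pusher']:
        print(n,t,[(w(c,r['xyz']),round(r['p'],2)) for r in manip.search_frame(c,t)[:2]])
o=manip.get_obs();print(o['position'],o['ft_force'])
E
```

```text
side tenon_pusher [(array([ 0.5303, -0.1624,  0.0408]), 0.95)]
side tenon_mid [(array([ 0.7064, -0.1721,  0.0163]), 0.65)]
side plug_pusher [(array([0.4951, 0.1778, 0.0425]), 0.95)]
scene tenon_pusher [(array([ 0.5004, -0.1637,  0.0478]), 0.71)]
scene tenon_mid [(array([ 0.7194, -0.1712,  0.0207]), 0.93), (array([ 0.4984, -0.1579,  0.0462]), 0.28)]
scene plug_pusher [(array([0.5047, 0.1815, 0.0359]), 0.71)]
[ 0.5365 -0.1591  0.2144] [0.0357 0.0109 0.5637]
```

View pics/side5z.png

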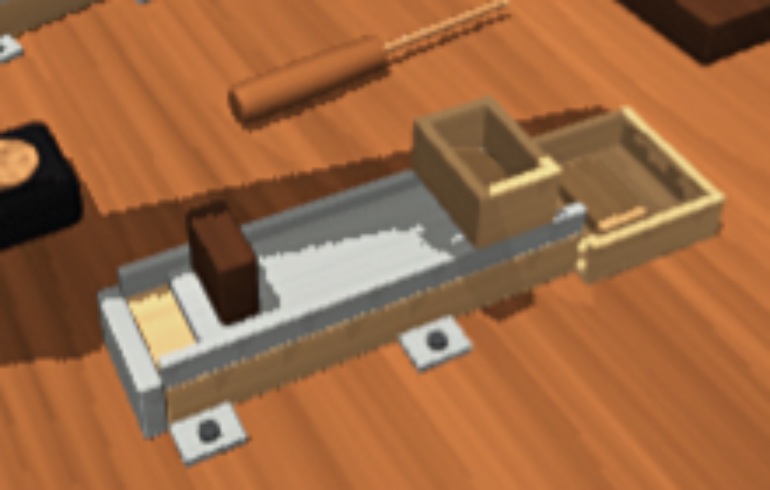

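View pics/scene5z.png

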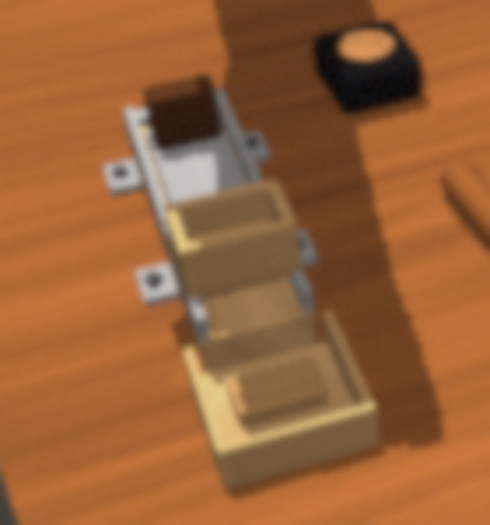

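The slide is home, with the grip at the same pixels as at the start (225,265). The tenon lies flat in the tray at (280,385) in the scene zoom, about 80 mm along feeder x and about 16–21 mm high. The arm is clear.

```bash
python3 -c "
from workcell import manip
print(manip.hand_in())"
```

```text
the job is handed in; nothing more can be done
None
```

I got one tenon out into the tenon feeder's tray and handed the job in at about 7.6 s; `hand_in` reports no verdict.

- **Push:** With the jaws shut, I pushed the slide by the back of its grip until it stopped moving. The force rose from about 7 N to 22 N there, at the position I had worked out for the stop. I held it there briefly.
- **Release:** I lifted the fingers straight up and clear, so the slide snapped back by itself.
- **Slide home:** In the last pictures the grip is back where it started.
- **Tenon:** It lies flat in the tray. Both camera views put it about 70–85 mm along the feeder's x, close to the centre line and 16–21 mm above the bench.
- **Other feeder:** Its slide was not touched.
- **Arm:** It hung free at about 0.21 m, with no contact force beyond noise.

**Small disagreements:**
- The network's estimates of the slide's position differed by up to 50 mm between views, so I used a fit to the feeder's corners instead. That fit agreed to about 1 pixel, except for one hidden corner at the grip's foot, which was 4 pixels off.
- The fit put the tray and grip heights about 4 mm below the stated sizes.

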